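# Release the cam latch and open the parts drawer

## Task

Turn the cam latch knob on top of the blue parts cabinet about a quarter turn, so that it releases the drawer; it turns only one way, and which way cannot be seen, so feel for it and do not leave it half turned. Then pull the drawer by its handle all the way out to its stop and let go; the small jar inside must still be standing. Leave the things lying around, on the cabinet's top as well, where they are.

Things in the scene. Friction and masses are not known exactly. Their poses are not given: they have to be found in the camera images.
- cabinet: Blue plastic parts cabinet, fixed to the bench, 240 deep (x) x 300 wide (y) x 115 high, flat-topped, with one drawer filling its front. Origin: centre of its underside. Its x axis points from the drawer front to the back; the drawer slides out along its -x axis. The drawer front's outer face is at x = -135 mm when shut.
- drawer_handle (a point): Middle of the drawer handle, a round steel bar 12 mm thick and 116 mm long, parallel to the cabinet's y axis, 98 mm above the bench (17 mm below the cabinet's top) and 48 mm out from the drawer front (clear gap 42 mm; the front reaches up to 112 mm), on two 10 mm posts 104 mm apart. With the drawer shut it is at (-183, 0, 98) mm in the cabinet's frame. Axes as the cabinet's.
- drawer (a joint): How far the drawer is out, m: 0 shut, 0.120 at its end stop (hard). The slide drags with about 2 N and a little more the faster it moves, and stays where it is left. While latched it gives only about 3 mm and then is held firmly.
- latch_grip (a point): Grip point of the cam latch knob: a black upright bar 46 mm long, 12 mm thick, its top 38.5 mm above the cabinet's top, on a round foot of 44 mm diameter, 8.5 mm high. The point lies on the knob's vertical axis, 27 mm above the cabinet's top, at (-90, 0, 142) mm in the cabinet's frame. Its x axis lies along the bar: when latched along the cabinet's x axis, within 7 degrees.
- latch: The knob itself; origin on its axis at the cabinet's top. A hidden stop blocks it one way after about 23 degrees (clockwise or anticlockwise, differing from run to run); the other way it turns to a stop at 90 degrees, and the drawer is free from about 60 degrees. It drags with about 0.08 N m and stays where it is left; against a stop the moment rises at once, past 0.35 N m.
- jar: Small screw-top glass jar, 44 mm diameter, 52 mm high, about 0.1 kg, standing loose on the drawer's floor just behind its front; hidden until the drawer is open. Origin: centre of its underside, z axis up the jar.
- brace: Bystander: zinc corner brace standing on the cabinet's top to the right of the knob, an L of 60 x 56 mm, 20 mm wide. Origin: underside of its upright leg.
- elbow: Bystander: black plastic pipe elbow on the cabinet's top to the left of the knob, about 70 x 42 mm, 51 mm high. Origin: underside of its upright socket.
- spare_jar: Bystander: glass jar, 72 mm diameter, 95 mm high, on the bench to the left. Origin: centre of its underside.
- screw_box: Bystander: cardboard box 90 x 60 x 50 mm on the bench to the left. Origin: centre of its underside.
- wrench: Bystander: steel wrench, lying on the bench to the left. Origin: underside, near its middle.
- screwdriver: Bystander: screwdriver lying on the bench to the right. Origin: underside, near its middle.
- tape_measure: Bystander: grey tape measure 70 x 36 x 62 mm on the bench to the right. Origin: centre of its underside.

How it is judged:
On the way:
1. the latch knob is turned by at least 60 degrees from the drawer's slide direction, the drawer still shut (angle between the x axis of latch_grip and the x axis of cabinet, either way round above 1.047 rad and value of joint drawer below 0.02 m), for 0.2 s.
At the end, for the whole second after the job is handed in: The drawer is out to its stop (within 8 mm), the latch knob is still turned by at least 57 degrees, and the small jar stands upright (within 11 degrees) at rest in the drawer (value of joint drawer above 0.112 m and linear speed of jar below 0.02 m/s and angle between jar's own z axis and vertical below 0.2 rad and distance between jar and drawer_handle below 0.2 m and height (world z) of jar below 0.04 m and angle between the x axis of latch_grip and the x axis of cabinet, either way round above 1 rad); the robot touches nothing.
It fails at once if the brace or the elbow on the cabinet is moved by more than 25 mm (distance of any of brace, elbow from where it was at the start of the episode above 0.025 m).
It fails at once if the spare jar, screw box, wrench, screwdriver or tape measure is moved by more than 25 mm (distance of any of spare_jar, screw_box, wrench, screwdriver, tape_measure from where it was at the start of the episode above 0.025 m).
It also fails if it takes over 48 s, if anything falls off the work surface, if the arm or the gripper's body presses on something with over 40 N, if the wrist force passes 120 N, or if a joint passes its speed limit or range.

## Robot

A 6-joint arm with a two-finger parallel gripper is mounted at the origin on the work surface. World frame = base frame: x ahead of the robot, y to its left, z up, the work surface at z = 0. Lengths are in m, angles in rad, forces in N, time in s.
With the tool pointing down it reaches from about 0.35 to 0.725 m from the base axis. Payload 6 kg.
Tool frame: the origin (TCP) lies between the finger pads; the fingertips stand 14 mm ahead of it and the grasp point (between the pads) lies 5 mm behind it; z points along the fingers, y is the line along which they close (so a half turn about z gives the same grasp; the last joint's range is limited). The gripper opens to 85 mm and grips with 20 to 120 N. Pads are 22 mm wide; open, the fingers measure 114 mm over their backs; the gripper's body (76 mm by 85 mm) begins 54 mm behind the grasp point. The pads swing forward as they close: fully open they stand 13 mm farther back than shut.
Start: joints at [-0.966, 0.04, 0.085, 0, -1.615, -0.334], TCP at [0.161, -0.578, 0.21] pointing down, gripper open.
Joint ranges: [-2.56, 2.56], [-1.29, 2.01], [-1.08, 1.49], [-3.29, 1.98], [-2.81, -0.18], [-2.99, 2.99]. Speed limits (rad/s): [2.57, 2.57, 3.01, 3.14, 3.14, 3.14].

## Interface

Orientations are given as [roll, pitch, yaw] about the fixed x, y, z axes, in that order (R = Rz(yaw) Ry(pitch) Rx(roll)).
In Python, from rig import arm gives the robot as it stands.
- The arm moves only by the tool carry_out, never from a script. Its argument "targets" is a list of rows, each an object of numbers: "jaw": the opening, from 0 (shut) to 1 (fully open); "tx", "ty", "tz": the shift along the tool's x, y, z in cm; "ax", "ay", "az": the turn, a rotation vector about the tool's x, y, z in rad. In form: [{"jaw": .., "tx": .., "ty": .., "tz": .., "ax": .., "ay": .., "az": ..}, ...]. A call has 1 to 10 rows; each row is the pose to reach, as a shift and turn from the pose commanded when the call began, along the tool's axes at that moment; what a row does not reach only later rows make up. A row lasts 1/12 s, in which the tool goes at most 41.7 mm and 7.16 degrees, less where a joint would pass 70% of its speed; a pose out of reach is approached as far as the arm can. A call with a gripper value outside its range is refused whole. The fingers move at their own pace and stop on an object; "force" is the grip in N (left out, the last holds). Time passes only in rows, so rows that repeat a pose let the fingers close. It gives the time, the measured TCP pose, the force, the opening and the grip force at its end, in the units of the state.
- arm.read_state(): the state, without advancing time (a new reading comes with each control period).
- arm.grab_frame(name): name is "scene" or "top" or "wrist"; returns a dict with "frame" (400x640x3 uint8, red, green, blue), "depth" (400x640 float32, m along the optical axis (not along the pixel's ray), 0 where there is no reading), "mtx" (3x3 intrinsics, pixels), "R" (3x3) and "t" (3): a world point X has camera coordinates R X + t; the wrist camera has in their place "T_tool_cam" (4x4, takes a point from camera to tool coordinates, whose origin is the TCP and whose axes are the flange's). Camera axes: x right, y down, z forward; pixel columns grow to the right and rows downward; lengths in m; the calibration is good to about 2 mm. A picture is of the moment at which its call begins: read the wrist's pose just before it.
- arm.finish_job(): hands the job in; it is judged then, once.
The state is a dict: "time": time; "qpos": joint angles; "qvel": joint speeds; "effort": joint torques, N m; "ee_pos": TCP position; "tcp_rot": TCP orientation; "contact_force": force on the tool from outside, world axes, zero at the start; "moment": the same for the moment, N m; "width": finger opening in m; "finger_force": force on a finger pad.
Only numpy, scipy, OpenCV 4.12 (cv2) and the standard library are available. Lean on these libraries where they do the work, as an engineer would, in place of code of your own. Each camera call takes 0.05 s, during which the arm holds its last target. There are 200 camera calls.

## Working session

There is one attempt and no reset: what is moved stays moved. The work goes in short steps, Python scripts to look and compute and a tool call to move; the robot and the scene stay as the last step left them, time stands still between calls to the robot, and variables do not carry over. Pictures are saved under pics/ and viewed, at most 10 in all, crops included, and the job is handed in when it is done.

Besides the shell and the picture viewer there is one more tool, called after ">>>" by a JSON object that holds its "api" and its "payload". carry_out: Moves the arm, as the interface text tells. Its arguments: {"type":"object","properties":{"targets":{"type":"array","items":{"type":"object","properties":{"jaw":{"type":"number"},"tx":{"type":"number"},"ty":{"type":"number"},"tz":{"type":"number"},"ax":{"type":"number"},"ay":{"type":"number"},"az":{"type":"number"}}}},"force":{"type":"number"}},"required":["targets"]}

```bash
mkdir -p pics
python3 - <<'E'
from rig import arm
import cv2,numpy as np
s=arm.read_state();print({k:np.round(v,3).tolist() for k,v in s.items()})
for n in("scene","top"):
    f=arm.grab_frame(n);cv2.imwrite(f"pics/{n}0.png",f["frame"][:,:,::-1]);np.savez(f"{n}0.npz",**f);print(n,np.round(-f["R"].T@f["t"],3))
E
```

```text
{'time': 0.0, 'qpos': [-0.966, 0.041, 0.084, -0.0, -1.615, -0.334], 'qvel': [-0.001, -0.001, -0.002, -0.001, -0.0, -0.001], 'effort': [-0.004, -36.819, 34.74, 6.932, -0.005, -0.0], 'ee_pos': [0.16, -0.578, 0.209], 'tcp_rot': [3.14, -0.0, -2.871], 'contact_force': [0.542, 0.288, -0.288], 'moment': [0.036, -0.019, 0.001], 'finger_force': 0.0, 'width': 0.085}
scene [1.461 0.32  0.764]
top [0.256 0.003 1.626]
```

View pics/top0.png

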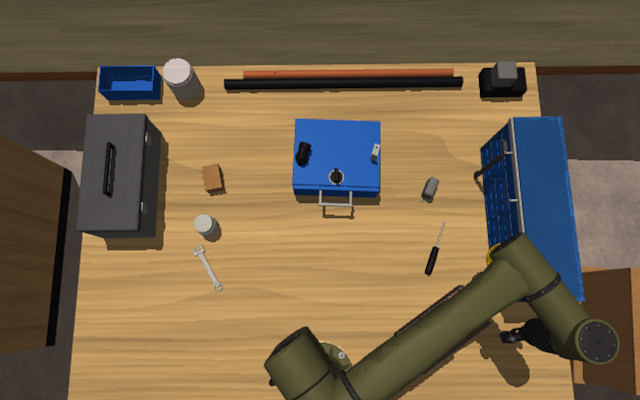

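View pics/scene0.png

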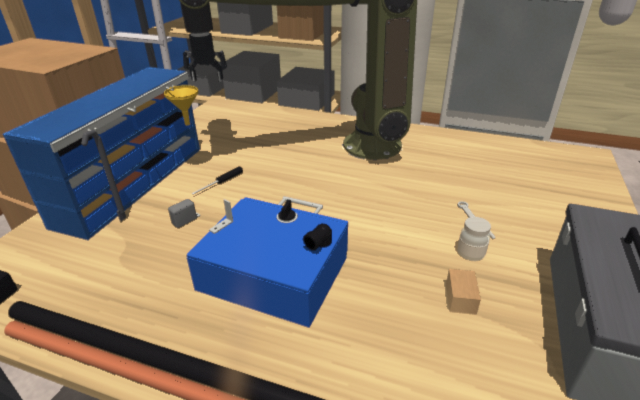

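The top view shows the cabinet at about (293–381, 120–195), the knob at (336,177), the handle bar at (336,204), the elbow at (303,153) and the brace at (376,152).

```bash
cat > h.py <<'E'
import numpy as np,cv2
from scipy.spatial.transform import Rotation as Ro
def cloud(f):
    d=f["depth"];v,u=np.mgrid[:400,:640];K=f["mtx"]
    P=np.stack([(u-K[0,2])/K[0,0]*d,(v-K[1,2])/K[1,1]*d,d],-1)
    return (P-f["t"])@f["R"]
E
python3 - <<'E'
from h import *
f=np.load("top0.npz");P=cloud(f);c=f["frame"].astype(int)
box=np.zeros((400,640),bool);box[105:225,270:400]=1
blue=box&(c[...,2]>c[...,0]+60)&(abs(P[...,2]-.115)<.008)
q=P[blue];r=cv2.minAreaRect(q[:,:2].astype(np.float32)*1000);print("cab",r,np.median(q[:,2]))
m=box&(P[...,2]>.122)
n,l,st,ce=cv2.connectedComponentsWithStats(m.astype(np.uint8))
for i in range(1,n):
    p=P[l==i]
    if len(p)>8: print(len(p),p.min(0).round(3),p.max(0).round(3),p.mean(0).round(3))
k=box&(P[...,2]>.145)&(np.hypot(*(np.moveaxis(P[...,:2],-1,0)-P[177,336,:2,None,None]))<.05)
print("knob",cv2.minAreaRect(P[k][:,:2].astype(np.float32)*1000),k.sum())
h=box&(abs(P[...,2]-.1)<.012)&(P[...,0]<P[195,336,0]+.02)&~blue
p=P[h];print("handle",len(p),p.min(0),p.max(0))
hh=box&(np.mgrid[:400,:640][0]>200)&(P[...,2]>.08);p=P[hh];print("bar",len(p),cv2.minAreaRect(p[:,:2].astype(np.float32)*1000))
E
```

```text
cab ((747.8096923828125, -66.19732666015625), (296.1912841796875, 254.9153594970703), 87.3257064819336) 0.1149339408798575
260 [0.707 0.021 0.122] [0.793 0.08  0.174] [0.742 0.049 0.155]
41 [ 0.256 -0.199  0.123] [0.754 0.003 1.626] [ 0.717 -0.186  0.187]
116 [ 0.644 -0.087  0.122] [ 0.689 -0.045  0.162] [ 0.665 -0.063  0.138]
knob ((666.244873046875, -62.9703369140625), (10.415446281433105, 45.07528305053711), 88.985107421875) 50
handle 319 [ 0.56609283 -0.21007865  0.0880982 ] [0.64263443 0.0855371  0.11136455]
bar 138 ((419.9910888671875, -56.83724594116211), (112.9024658203125, 329.79931640625), 88.92771911621094)
```

```bash
cat >> h.py <<'E'
def go(s,pos,yaw):
    R=Ro.from_euler("xyz",s["tcp_rot"]);T=Ro.from_euler("xyz",[np.pi,0,yaw])
    print("t cm",(R.inv().apply(np.array(pos)-s["ee_pos"])*100).round(2),"a",(R.inv()*T).as_rotvec().round(3))
E
python3 - <<'E'
from h import *
from rig import arm
go(arm.read_state(),[.666,-.063,.25],-3.189)
E
```

```text
t cm [-62.48  36.09  -4.01] a [ 0.002 -0.     0.318]
```

>>> {"api": "carry_out", "payload": {"targets": [{"jaw": 0.6,"tx": -3,"ty": 2,"tz": -4,"az": 0.1},{"jaw": 0.6,"tx": -62.5,"ty": 36.1,"tz": -4,"az": 0.318},{"jaw": 0.6,"tx": -62.5,"ty": 36.1,"tz": -4,"az": 0.318},{"jaw": 0.6,"tx": -62.5,"ty": 36.1,"tz": -4,"az": 0.318},{"jaw": 0.6,"tx": -62.5,"ty": 36.1,"tz": -4,"az": 0.318},{"jaw": 0.6,"tx": -62.5,"ty": 36.1,"tz": -4,"az": 0.318},{"jaw": 0.6,"tx": -62.5,"ty": 36.1,"tz": -4,"az": 0.318},{"jaw": 0.6,"tx": -62.5,"ty": 36.1,"tz": -4,"az": 0.318},{"jaw": 0.6,"tx": -62.5,"ty": 36.1,"tz": -4,"az": 0.318},{"jaw": 0.6,"tx": -62.5,"ty": 36.1,"tz": -4,"az": 0.318}]}}

```text
invalid input
```

Run:
```python
from h import *
from rig import arm
s=arm.read_state();print(s["ee_pos"],s["qpos"]);go(s,[.666,-.063,.25],-3.189)
```

```text
[ 0.16045802 -0.57780894  0.20936065] [-9.66334827e-01  4.07642940e-02  8.38871593e-02 -3.98236619e-04
 -1.61547049e+00 -3.33715501e-01]
t cm [-62.48  36.09  -4.01] a [ 0.002 -0.     0.318]
```

>>> {"api": "carry_out", "payload": {"targets": [{"jaw": 0.6,"tx": -3,"ty": 2,"tz": -4,"ax": 0,"ay": 0,"az": 0.1},{"jaw": 0.6,"tx": -62.5,"ty": 36.1,"tz": -4,"ax": 0,"ay": 0,"az": 0.318},{"jaw": 0.6,"tx": -62.5,"ty": 36.1,"tz": -4,"ax": 0,"ay": 0,"az": 0.318},{"jaw": 0.6,"tx": -62.5,"ty": 36.1,"tz": -4,"ax": 0,"ay": 0,"az": 0.318},{"jaw": 0.6,"tx": -62.5,"ty": 36.1,"tz": -4,"ax": 0,"ay": 0,"az": 0.318},{"jaw": 0.6,"tx": -62.5,"ty": 36.1,"tz": -4,"ax": 0,"ay": 0,"az": 0.318},{"jaw": 0.6,"tx": -62.5,"ty": 36.1,"tz": -4,"ax": 0,"ay": 0,"az": 0.318},{"jaw": 0.6,"tx": -62.5,"ty": 36.1,"tz": -4,"ax": 0,"ay": 0,"az": 0.318},{"jaw": 0.6,"tx": -62.5,"ty": 36.1,"tz": -4,"ax": 0,"ay": 0,"az": 0.318},{"jaw": 0.6,"tx": -62.5,"ty": 36.1,"tz": -4,"ax": 0,"ay": 0,"az": 0.318}]}}

```text
time: 0.93
ee_pos: [0.4405, -0.291, 0.246]
tcp_rot: [3.141, -0.0, 3.095]
contact_force: [-0.0, -0.9, -0.1]
width: 0.051
finger_force: 0.0
```

Run:
```python
from h import *
from rig import arm
s=arm.read_state();print(s["ee_pos"],s["qpos"]);go(s,[.666,-.063,.25],-3.189)
```

```text
[ 0.44045574 -0.29095017  0.24600099] [-2.02546806e-01 -1.44665919e-01 -2.79107269e-02 -2.78544154e-04
 -1.68760980e+00 -1.41524877e+00]
t cm [-21.46  23.83  -0.39] a [ 0. -0.  0.]
```

>>> {"api": "carry_out", "payload": {"targets": [{"jaw": 0.6,"tx": -21.5,"ty": 23.8,"tz": -0.4,"ax": 0,"ay": 0,"az": -2.0},{"jaw": 0.6,"tx": -21.5,"ty": 23.8,"tz": -0.4,"ax": 0,"ay": 0,"az": -2.0},{"jaw": 0.6,"tx": -21.5,"ty": 23.8,"tz": -0.4,"ax": 0,"ay": 0,"az": -2.0},{"jaw": 0.6,"tx": -21.5,"ty": 23.8,"tz": -0.4,"ax": 0,"ay": 0,"az": -2.0},{"jaw": 0.6,"tx": -21.5,"ty": 23.8,"tz": -0.4,"ax": 0,"ay": 0,"az": -2.0},{"jaw": 0.6,"tx": -21.5,"ty": 23.8,"tz": -0.4,"ax": 0,"ay": 0,"az": -2.0},{"jaw": 0.6,"tx": -21.5,"ty": 23.8,"tz": -0.4,"ax": 0,"ay": 0,"az": -2.0},{"jaw": 0.6,"tx": -21.5,"ty": 23.8,"tz": -0.4,"ax": 0,"ay": 0,"az": -2.0},{"jaw": 0.6,"tx": -21.5,"ty": 23.8,"tz": -0.4,"ax": 0,"ay": 0,"az": -2.0},{"jaw": 0.6,"tx": -21.5,"ty": 23.8,"tz": -0.4,"ax": 0,"ay": 0,"az": -2.0}]}}

```text
time: 1.77
ee_pos: [0.6662, -0.0633, 0.2476]
tcp_rot: [3.138, -0.001, -1.93]
contact_force: [-0.6, 0.1, -0.3]
width: 0.0513
finger_force: 0.0
```

Run:
```python
from h import *
from rig import arm
s=arm.read_state();print(s["ee_pos"],s["qpos"]);go(s,[.666,-.063,.25],-.047)
```

```text
[ 0.66621455 -0.06334127  0.24756154] [ 2.02835516e-01  2.38830638e-01  3.71690482e-01 -6.85971263e-04
 -1.70736650e+00 -5.62363428e-01]
t cm [-0.02  0.03 -0.24] a [ 0.004  0.002 -1.883]
```

>>> {"api": "carry_out", "payload": {"targets": [{"jaw": 0.6,"tx": 0,"ty": 0,"tz": 0,"ax": 0,"ay": 0,"az": -1.88},{"jaw": 0.6,"tx": 0,"ty": 0,"tz": 0,"ax": 0,"ay": 0,"az": -1.88},{"jaw": 0.6,"tx": 0,"ty": 0,"tz": 0,"ax": 0,"ay": 0,"az": -1.88},{"jaw": 0.6,"tx": 0,"ty": 0,"tz": 0,"ax": 0,"ay": 0,"az": -1.88},{"jaw": 0.6,"tx": 0,"ty": 0,"tz": 0,"ax": 0,"ay": 0,"az": -1.88},{"jaw": 0.6,"tx": 0,"ty": 0,"tz": 0,"ax": 0,"ay": 0,"az": -1.88},{"jaw": 0.6,"tx": 0,"ty": 0,"tz": 0,"ax": 0,"ay": 0,"az": -1.88},{"jaw": 0.6,"tx": 0,"ty": 0,"tz": 0,"ax": 0,"ay": 0,"az": -1.88},{"jaw": 0.6,"tx": 0,"ty": 0,"tz": 0,"ax": 0,"ay": 0,"az": -1.88},{"jaw": 0.6,"tx": 0,"ty": 0,"tz": 0,"ax": 0,"ay": 0,"az": -1.88}]}}

```text
time: 2.6
ee_pos: [0.6653, -0.0652, 0.2494]
tcp_rot: [3.141, 0.001, -0.683]
contact_force: [-0.4, -0.2, -0.3]
width: 0.0516
finger_force: 0.0
```

Run:
```python
from h import *
from rig import arm
s=arm.read_state();print(s["ee_pos"],s["qpos"]);go(s,[.666,-.063,.21],-.047)
```

```text
[ 0.66534778 -0.06518869  0.2493844 ] [ 2.00441356e-01  2.34981630e-01  3.70417285e-01 -3.96474418e-04
 -1.70737491e+00  6.87723272e-01]
t cm [-0.08 -0.21  3.94] a [ 0.     0.001 -0.636]
```

>>> {"api": "carry_out", "payload": {"targets": [{"jaw": 0.6,"tx": 0,"ty": 0,"tz": 3,"ax": 0,"ay": 0,"az": -0.636},{"jaw": 0.6,"tx": 0,"ty": 0,"tz": 3,"ax": 0,"ay": 0,"az": -0.636},{"jaw": 0.6,"tx": 0,"ty": 0,"tz": 3,"ax": 0,"ay": 0,"az": -0.636},{"jaw": 0.6,"tx": 0,"ty": 0,"tz": 3,"ax": 0,"ay": 0,"az": -0.636},{"jaw": 0.6,"tx": 0,"ty": 0,"tz": 3,"ax": 0,"ay": 0,"az": -0.636},{"jaw": 0.6,"tx": 0,"ty": 0,"tz": 3,"ax": 0,"ay": 0,"az": -0.636},{"jaw": 0.6,"tx": 0,"ty": 0,"tz": 3,"ax": 0,"ay": 0,"az": -0.636},{"jaw": 0.6,"tx": 0,"ty": 0,"tz": 3,"ax": 0,"ay": 0,"az": -0.636}]}}

```text
time: 3.27
ee_pos: [0.6654, -0.0652, 0.2197]
tcp_rot: [-3.142, 0.001, -0.056]
contact_force: [-0.3, -0.0, 1.0]
width: 0.0514
finger_force: 0.0
```

Run:
```python
from h import *
from rig import arm
s=arm.read_state();f=arm.grab_frame("wrist");cv2.imwrite("pics/w1.png",f["frame"][:,:,::-1])
T=f["T_tool_cam"];R=Ro.from_euler("xyz",s["tcp_rot"]).as_matrix()
g=dict(f);Rc=R@T[:3,:3];tc=R@T[:3,3]+s["ee_pos"];g["R"]=Rc.T;g["t"]=-Rc.T@tc
P=cloud(g)
print(s["ee_pos"],s["tcp_rot"])
k=(f["depth"]>0)&(abs(P[...,2]-.150)<.012)&(np.hypot(P[...,0]-.666,P[...,1]+.063)<.035)
p=P[k];print(len(p),p[:,2].max());p=p[p[:,2]>p[:,2].max()-.006];print("knob",len(p),cv2.minAreaRect(p[:,:2].astype(np.float32)*1000))
go(s,[.666,-.063,.141],-.047)
```

```text
[ 0.66539012 -0.06524108  0.21971854] [-3.14152541e+00  6.65542897e-04 -5.62795614e-02]
756 0.15525029153575162
knob 698 ((665.0379028320312, -61.85678482055664), (45.44369125366211, 12.016779899597168), 3.0189013481140137)
t cm [ 0.05 -0.23  7.87] a [-0.     0.001 -0.009]
```

View pics/w1.png

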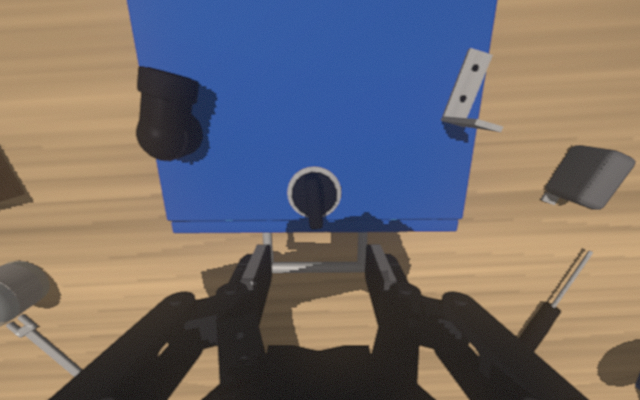

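The wrist view shows the knob at (315,190), between the fingers' line and clear of elbow (165,115) and brace (470,90). Descend.

>>> {"api": "carry_out", "payload": {"targets": [{"jaw": 0.6,"tx": 0,"ty": -0.3,"tz": 3,"ax": 0,"ay": 0,"az": -0.1},{"jaw": 0.6,"tx": 0,"ty": -0.3,"tz": 5,"ax": 0,"ay": 0,"az": -0.1},{"jaw": 0.6,"tx": 0,"ty": -0.3,"tz": 6.5,"ax": 0,"ay": 0,"az": -0.1},{"jaw": 0.6,"tx": 0,"ty": -0.3,"tz": 7.5,"ax": 0,"ay": 0,"az": -0.1},{"jaw": 0.6,"tx": 0,"ty": -0.3,"tz": 7.8,"ax": 0,"ay": 0,"az": -0.1},{"jaw": 0.6,"tx": 0,"ty": -0.3,"tz": 7.8,"ax": 0,"ay": 0,"az": -0.1}]}}

```text
time: 3.82
ee_pos: [0.6655, -0.0624, 0.1416]
tcp_rot: [3.141, 0.001, 0.046]
contact_force: [0.2, 0.0, 0.2]
width: 0.0514
finger_force: 0.0
```

>>> {"api": "carry_out", "payload": {"targets": [{"jaw": 0.0,"tx": 0,"ty": 0,"tz": 0,"ax": 0,"ay": 0,"az": 0},{"jaw": 0.0,"tx": 0,"ty": 0,"tz": 0,"ax": 0,"ay": 0,"az": 0},{"jaw": 0.0,"tx": 0,"ty": 0,"tz": 0,"ax": 0,"ay": 0,"az": 0},{"jaw": 0.0,"tx": 0,"ty": 0,"tz": 0,"ax": 0,"ay": 0,"az": 0},{"jaw": 0.0,"tx": 0,"ty": 0,"tz": 0,"ax": 0,"ay": 0,"az": 0},{"jaw": 0.0,"tx": 0,"ty": 0,"tz": 0,"ax": 0,"ay": 0,"az": 0}], "force": 50}}

```text
time: 4.32
ee_pos: [0.6657, -0.0623, 0.1424]
tcp_rot: [-3.141, -0.0, 0.047]
contact_force: [0.3, 0.2, -0.1]
width: -0.0001
finger_force: 0.0
```

Run:
```python
from h import *
from rig import arm
s=arm.read_state();print({k:np.round(v,3).tolist() for k,v in s.items()})
```

```text
{'time': 4.317, 'qpos': [0.205, 0.223, 0.162, -0.0, -1.509, 1.413], 'qvel': [0.001, 0.001, -0.0, -0.0, 0.001, -0.001], 'effort': [-0.003, -46.086, 34.799, 6.94, -0.001, -0.001], 'ee_pos': [0.666, -0.062, 0.142], 'tcp_rot': [-3.141, -0.0, 0.047], 'contact_force': [0.253, 0.16, -0.065], 'moment': [-0.0, 0.011, 0.045], 'finger_force': 0.0, 'width': -0.0}
```

Run:
```python
from h import *
from rig import arm
a=arm.grab_frame("wrist");b=arm.grab_frame("scene")
cv2.imwrite("pics/w2.png",np.hstack([a["frame"][100:400,120:520],cv2.resize(b["frame"][130:330,170:370],(300,300))])[:,:,::-1])
s=arm.read_state();T=a["T_tool_cam"];print(T.round(3))
```

```text
[[ 0.    -0.95  -0.312  0.08 ]
 [ 1.     0.     0.001  0.   ]
 [-0.001 -0.312  0.95  -0.164]
 [ 0.     0.     0.     1.   ]]
```

View pics/w2.png

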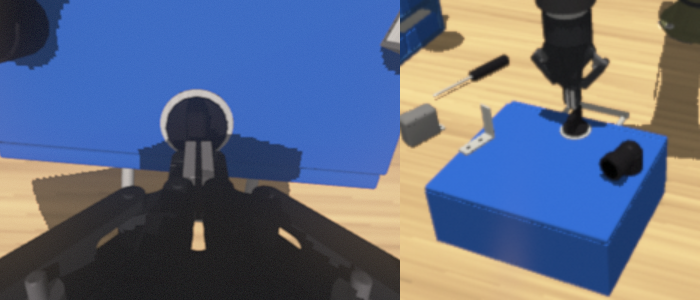

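The wrist crop shows the pads shut at (200,165), just short of the knob's foot (197,123): nothing is gripped. Checking the depth to see where the knob is relative to the pads.

Run:
```python
from h import *
from rig import arm
s=arm.read_state();f=arm.grab_frame("wrist");np.savez("w2.npz",**f)
T=f["T_tool_cam"];R=Ro.from_euler("xyz",s["tcp_rot"]).as_matrix()
g=dict(f);Rc=R@T[:3,:3];g["R"]=Rc.T;g["t"]=-Rc.T@(R@T[:3,3]+s["ee_pos"])
P=cloud(g);print(f["mtx"][0])
for c in (305,311,317,320,323,329,335):
  print(c,[tuple((P[r,c]*1000).round().astype(int).tolist()) for r in range(194,290,8)])
```

```text
[287.30421284   0.         318.03945206]
305 [(687, -53, 116), (683, -53, 123), (678, -53, 124), (672, -53, 124), (666, -54, 123), (660, -54, 123), (654, -54, 124), (648, -54, 124), (676, -56, 185), (676, -56, 192), (677, -56, 199), (677, -57, 205)]
311 [(687, -57, 116), (688, -57, 135), (687, -57, 149), (685, -58, 154), (679, -58, 153), (674, -58, 153), (677, -58, 168), (676, -59, 177), (676, -59, 184), (676, -59, 192), (677, -59, 199), (677, -59, 206)]
317 [(688, -61, 118), (688, -61, 135), (688, -61, 150), (685, -61, 154), (679, -61, 153), (674, -62, 153), (677, -62, 169), (676, -62, 176), (677, -62, 185), (676, -62, 192), (677, -62, 199), (675, -62, 202)]
320 [(687, -63, 117), (688, -63, 136), (688, -63, 150), (684, -63, 153), (679, -63, 153), (675, -63, 154), (677, -63, 169), (677, -63, 178), (677, -63, 185), (677, -63, 192), (676, -63, 198), (675, -63, 202)]
323 [(688, -65, 117), (687, -65, 132), (687, -64, 148), (684, -65, 153), (680, -65, 154), (674, -65, 153), (676, -65, 167), (676, -65, 176), (676, -64, 184), (677, -64, 192), (676, -64, 198), (674, -64, 201)]
329 [(688, -69, 117), (684, -69, 124), (678, -69, 123), (673, -70, 124), (667, -70, 123), (661, -70, 124), (677, -68, 168), (677, -68, 177), (677, -67, 186), (677, -67, 192), (677, -67, 199), (677, -66, 205)]
335 [(688, -73, 117), (683, -74, 118), (679, -74, 123), (673, -74, 123), (667, -74, 124), (661, -75, 124), (655, -75, 124), (648, -76, 123), (673, -71, 177), (673, -70, 185), (673, -70, 192), (679, -69, 208)]
```

Run:
```python
from h import *
from rig import arm
s=arm.read_state();f=arm.grab_frame("scene");P=cloud(f)
c=f["R"]@np.array([.666,-.062,.128])+f["t"];u=f["mtx"]@c;u=u[:2]/u[2];print("tip expected px",u,"range",c[2])
for du in(-3,-1,0,1,3,5):
  cc=int(u[0])+du;print(cc,[(r,*(P[r,cc]*1000).round().astype(int).tolist()) for r in range(int(u[1])-26,int(u[1])+8,2)])
```

```text
tip expected px [285.36164478 212.26840802] range 1.081993478209363
282 [(186, 672, -63, 209), (188, 671, -64, 203), (190, 677, -61, 201), (192, 677, -62, 196), (194, 677, -62, 189), (196, 677, -63, 183), (198, 678, -63, 178), (200, 676, -64, 171), (202, 675, -65, 164), (204, 596, -104, 98), (206, 619, -93, 109), (208, 1461, 320, 764), (210, 688, -60, 151), (212, 687, -61, 144), (214, 686, -62, 137), (216, 687, -62, 131), (218, 688, -62, 126)]
284 [(186, 678, -55, 214), (188, 674, -57, 206), (190, 678, -56, 202), (192, 676, -57, 196), (194, 674, -58, 189), (196, 675, -58, 183), (198, 680, -56, 181), (200, 677, -58, 173), (202, 678, -58, 168), (204, 668, -63, 154), (206, 674, -61, 153), (208, 682, -57, 153), (210, 686, -55, 150), (212, 689, -55, 146), (214, 688, -55, 139), (216, 687, -56, 133), (218, 687, -57, 127)]
285 [(186, 678, -52, 215), (188, 677, -53, 208), (190, 679, -53, 204), (192, 677, -54, 197), (194, 674, -56, 189), (196, 679, -54, 186), (198, 677, -55, 179), (200, 678, -55, 175), (202, 675, -57, 166), (204, 667, -61, 154), (206, 672, -59, 152), (208, 683, -54, 154), (210
[... 542 characters left out ...]
2, -48, 201), (192, 670, -50, 193), (194, 672, -49, 189), (196, 674, -48, 185), (198, 670, -50, 176), (200, 672, -50, 171), (202, 656, -58, 153), (204, 662, -55, 152), (206, 665, -54, 148), (208, 668, -53, 144), (210, 667, -54, 137), (212, 669, -53, 133), (214, 667, -55, 125), (216, 670, -53, 122), (218, 680, -49, 123)]
290 [(186, 670, -43, 212), (188, 673, -42, 208), (190, 661, -48, 194), (192, 659, -49, 187), (194, 661, -49, 182), (196, 662, -48, 177), (198, 571, -91, 104), (200, 646, -57, 153), (202, 648, -56, 148), (204, 650, -55, 144), (206, 653, -55, 140), (208, 649, -56, 131), (210, 655, -54, 129), (212, 660, -52, 127), (214, 665, -50, 125), (216, 672, -47, 124), (218, 678, -45, 123)]
```

Both cameras put the shut fingertips at z ≈ 0.162, about 34 mm higher than the stated tool geometry implies, so the fingers closed above the bar. I'll open, go about 32 mm lower while watching the force, and grip again.

>>> {"api": "carry_out", "payload": {"targets": [{"jaw": 0.6,"tx": 0,"ty": 0,"tz": 0,"ax": 0,"ay": 0,"az": 0},{"jaw": 0.6,"tx": 0,"ty": 0,"tz": 0,"ax": 0,"ay": 0,"az": 0},{"jaw": 0.6,"tx": 0,"ty": 0,"tz": 0,"ax": 0,"ay": 0,"az": 0},{"jaw": 0.6,"tx": 0,"ty": 0,"tz": 0.5,"ax": 0,"ay": 0,"az": 0},{"jaw": 0.6,"tx": 0,"ty": 0,"tz": 1,"ax": 0,"ay": 0,"az": 0},{"jaw": 0.6,"tx": 0,"ty": 0,"tz": 1.5,"ax": 0,"ay": 0,"az": 0},{"jaw": 0.6,"tx": 0,"ty": 0,"tz": 2,"ax": 0,"ay": 0,"az": 0},{"jaw": 0.6,"tx": 0,"ty": 0,"tz": 2.4,"ax": 0,"ay": 0,"az": 0}]}}

```text
time: 5.18
ee_pos: [0.6653, -0.0622, 0.1169]
tcp_rot: [-3.141, 0.001, 0.047]
contact_force: [0.4, 0.2, 0.5]
width: 0.051
finger_force: 0.0
```

>>> {"api": "carry_out", "payload": {"targets": [{"jaw": 0.6,"tx": 0,"ty": 0,"tz": 0.4,"ax": 0,"ay": 0,"az": 0},{"jaw": 0.6,"tx": 0,"ty": 0,"tz": 0.8,"ax": 0,"ay": 0,"az": 0},{"jaw": 0.6,"tx": 0,"ty": 0,"tz": 0.8,"ax": 0,"ay": 0,"az": 0},{"jaw": 0.0,"tx": 0,"ty": 0,"tz": 0.8,"ax": 0,"ay": 0,"az": 0},{"jaw": 0.0,"tx": 0,"ty": 0,"tz": 0.8,"ax": 0,"ay": 0,"az": 0},{"jaw": 0.0,"tx": 0,"ty": 0,"tz": 0.8,"ax": 0,"ay": 0,"az": 0},{"jaw": 0.0,"tx": 0,"ty": 0,"tz": 0.8,"ax": 0,"ay": 0,"az": 0},{"jaw": 0.0,"tx": 0,"ty": 0,"tz": 0.8,"ax": 0,"ay": 0,"az": 0}], "force": 60}}

```text
time: 5.85
ee_pos: [0.6658, -0.0613, 0.1108]
tcp_rot: [-3.14, -0.001, 0.048]
contact_force: [-1.2, 5.9, 2.9]
width: 0.0111
finger_force: 60.1
```

Run:
```python
from h import *
from rig import arm
s=arm.read_state();print({k:np.round(v,3).tolist() for k,v in s.items()})
```

```text
{'time': 5.85, 'qpos': [0.206, 0.23, 0.113, -0.001, -1.453, 1.413], 'qvel': [0.001, -0.0, -0.001, 0.002, 0.002, -0.001], 'effort': [-3.188, -44.375, 33.303, 7.988, 0.253, -0.001], 'ee_pos': [0.666, -0.061, 0.111], 'tcp_rot': [-3.14, -0.001, 0.048], 'contact_force': [-1.169, 5.938, 2.905], 'moment': [1.529, 0.59, -0.026], 'finger_force': 60.107, 'width': 0.011}
```

>>> {"api": "carry_out", "payload": {"targets": [{"jaw": 0.0,"tx": 0,"ty": 0,"tz": 0,"ax": 0,"ay": 0,"az": -0.08},{"jaw": 0.0,"tx": 0,"ty": 0,"tz": 0,"ax": 0,"ay": 0,"az": -0.16},{"jaw": 0.0,"tx": 0,"ty": 0,"tz": 0,"ax": 0,"ay": 0,"az": -0.24},{"jaw": 0.0,"tx": 0,"ty": 0,"tz": 0,"ax": 0,"ay": 0,"az": -0.32},{"jaw": 0.0,"tx": 0,"ty": 0,"tz": 0,"ax": 0,"ay": 0,"az": -0.4},{"jaw": 0.0,"tx": 0,"ty": 0,"tz": 0,"ax": 0,"ay": 0,"az": -0.44},{"jaw": 0.0,"tx": 0,"ty": 0,"tz": 0,"ax": 0,"ay": 0,"az": -0.48},{"jaw": 0.0,"tx": 0,"ty": 0,"tz": 0,"ax": 0,"ay": 0,"az": -0.48}]}}

```text
time: 6.52
ee_pos: [0.6659, -0.0608, 0.1109]
tcp_rot: [-3.14, -0.002, 0.527]
contact_force: [-3.0, 7.6, 4.2]
width: 0.0106
finger_force: 87.3
```

Run:
```python
from h import *
from rig import arm
s=arm.read_state();print({k:np.round(v,3).tolist() for k,v in s.items()})
```

```text
{'time': 6.517, 'qpos': [0.206, 0.23, 0.113, -0.002, -1.452, 1.892], 'qvel': [-0.001, 0.001, 0.0, -0.001, 0.0, -0.054], 'effort': [-3.069, -43.501, 32.91, 8.877, 0.251, 2.565], 'ee_pos': [0.666, -0.061, 0.111], 'tcp_rot': [-3.14, -0.002, 0.527], 'contact_force': [-3.025, 7.591, 4.232], 'moment': [2.298, 0.735, -2.005], 'finger_force': 87.349, 'width': 0.011}
```

The moment reached −2 N m, so that is the blocked direction. Turning clockwise instead.

>>> {"api": "carry_out", "payload": {"targets": [{"jaw": 0.0,"tx": 0,"ty": 0,"tz": 0,"ax": 0,"ay": 0,"az": 0.1},{"jaw": 0.0,"tx": 0,"ty": 0,"tz": 0,"ax": 0,"ay": 0,"az": 0.2},{"jaw": 0.0,"tx": 0,"ty": 0,"tz": 0,"ax": 0,"ay": 0,"az": 0.3},{"jaw": 0.0,"tx": 0,"ty": 0,"tz": 0,"ax": 0,"ay": 0,"az": 0.4},{"jaw": 0.0,"tx": 0,"ty": 0,"tz": 0,"ax": 0,"ay": 0,"az": 0.5},{"jaw": 0.0,"tx": 0,"ty": 0,"tz": 0,"ax": 0,"ay": 0,"az": 0.6},{"jaw": 0.0,"tx": 0,"ty": 0,"tz": 0,"ax": 0,"ay": 0,"az": 0.7},{"jaw": 0.0,"tx": 0,"ty": 0,"tz": 0,"ax": 0,"ay": 0,"az": 0.8},{"jaw": 0.0,"tx": 0,"ty": 0,"tz": 0,"ax": 0,"ay": 0,"az": 0.9},{"jaw": 0.0,"tx": 0,"ty": 0,"tz": 0,"ax": 0,"ay": 0,"az": 1.0}], "force": 60}}

```text
time: 7.35
ee_pos: [0.6657, -0.0617, 0.1108]
tcp_rot: [-3.141, -0.0, -0.477]
contact_force: [-1.1, 2.9, 2.9]
width: 0.0108
finger_force: 60.1
```

Run:
```python
from h import *
from rig import arm
s=arm.read_state();print({k:np.round(v,3).tolist() for k,v in s.items()})
```

```text
{'time': 7.35, 'qpos': [0.206, 0.23, 0.113, -0.0, -1.453, 0.888], 'qvel': [-0.002, 0.0, -0.001, 0.002, -0.001, -1.191], 'effort': [-2.287, -44.357, 33.534, 7.541, 0.526, 1.489], 'ee_pos': [0.666, -0.062, 0.111], 'tcp_rot': [-3.141, -0.0, -0.477], 'contact_force': [-1.106, 2.943, 2.937], 'moment': [1.06, 0.787, 0.138], 'finger_force': 60.126, 'width': 0.011}
```

>>> {"api": "carry_out", "payload": {"targets": [{"jaw": 0.0,"tx": 0,"ty": 0,"tz": 0,"ax": 0,"ay": 0,"az": 0.1},{"jaw": 0.0,"tx": 0,"ty": 0,"tz": 0,"ax": 0,"ay": 0,"az": 0.2},{"jaw": 0.0,"tx": 0,"ty": 0,"tz": 0,"ax": 0,"ay": 0,"az": 0.3},{"jaw": 0.0,"tx": 0,"ty": 0,"tz": 0,"ax": 0,"ay": 0,"az": 0.4},{"jaw": 0.0,"tx": 0,"ty": 0,"tz": 0,"ax": 0,"ay": 0,"az": 0.5},{"jaw": 0.0,"tx": 0,"ty": 0,"tz": 0,"ax": 0,"ay": 0,"az": 0.6},{"jaw": 0.0,"tx": 0,"ty": 0,"tz": 0,"ax": 0,"ay": 0,"az": 0.7},{"jaw": 0.0,"tx": 0,"ty": 0,"tz": 0,"ax": 0,"ay": 0,"az": 0.8},{"jaw": 0.0,"tx": 0,"ty": 0,"tz": 0,"ax": 0,"ay": 0,"az": 0.9},{"jaw": 0.0,"tx": 0,"ty": 0,"tz": 0,"ax": 0,"ay": 0,"az": 0.98}]}}

```text
time: 8.18
ee_pos: [0.6649, -0.0621, 0.1108]
tcp_rot: [3.14, 0.0, -1.457]
contact_force: [-5.3, 2.7, 4.8]
width: 0.011
finger_force: 60.3
```

>>> {"api": "carry_out", "payload": {"targets": [{"jaw": 0.0,"tx": 0,"ty": 0,"tz": 0,"ax": 0,"ay": 0,"az": 0},{"jaw": 0.0,"tx": 0,"ty": 0,"tz": 0,"ax": 0,"ay": 0,"az": 0},{"jaw": 0.0,"tx": 0,"ty": 0,"tz": 0,"ax": 0,"ay": 0,"az": 0}]}}

```text
time: 8.43
ee_pos: [0.6649, -0.0621, 0.1108]
tcp_rot: [3.14, 0.0, -1.453]
contact_force: [-4.3, 3.2, 4.4]
width: 0.011
finger_force: 60.3
```

Run:
```python
from h import *
from rig import arm
s=arm.read_state();print({k:np.round(v,3).tolist() for k,v in s.items()})
```

```text
{'time': 8.433, 'qpos': [0.205, 0.23, 0.112, -0.0, -1.455, -0.087], 'qvel': [-0.002, -0.0, 0.001, 0.0, -0.001, 0.001], 'effort': [-1.656, -43.676, 34.025, 7.527, 1.493, 0.062], 'ee_pos': [0.665, -0.062, 0.111], 'tcp_rot': [3.14, 0.0, -1.453], 'contact_force': [-4.337, 3.182, 4.365], 'moment': [1.061, 1.783, -0.083], 'finger_force': 60.303, 'width': 0.011}
```

>>> {"api": "carry_out", "payload": {"targets": [{"jaw": 0.5,"tx": 0,"ty": 0,"tz": 0,"ax": 0,"ay": 0,"az": 0},{"jaw": 0.5,"tx": 0,"ty": 0,"tz": 0,"ax": 0,"ay": 0,"az": 0},{"jaw": 0.5,"tx": 0,"ty": 0,"tz": 0,"ax": 0,"ay": 0,"az": 0},{"jaw": 0.5,"tx": 0,"ty": 0,"tz": -2,"ax": 0,"ay": 0,"az": 0},{"jaw": 0.5,"tx": 0,"ty": 0,"tz": -4,"ax": 0,"ay": 0,"az": 0},{"jaw": 0.5,"tx": 0,"ty": 0,"tz": -6,"ax": 0,"ay": 0,"az": 0},{"jaw": 0.5,"tx": 0,"ty": 0,"tz": -7,"ax": 0,"ay": 0,"az": 0},{"jaw": 0.5,"tx": 0,"ty": 0,"tz": -7,"ax": 0,"ay": 0,"az": 0}]}}

```text
time: 9.1
ee_pos: [0.6668, -0.0626, 0.1833]
tcp_rot: [-3.137, -0.001, -1.453]
contact_force: [0.7, -0.5, 0.6]
width: 0.0427
finger_force: 0.0
```

Run:
```python
from h import *
from rig import arm
s=arm.read_state();f=arm.grab_frame("wrist");print(s["ee_pos"])
f2=arm.grab_frame("top")
T=f["T_tool_cam"];R=Ro.from_euler("xyz",s["tcp_rot"]).as_matrix()
g=dict(f);Rc=R@T[:3,:3];g["R"]=Rc.T;g["t"]=-Rc.T@(R@T[:3,3]+s["ee_pos"])
cv2.imwrite("pics/w3.png",f["frame"][:,:,::-1])
P=cloud(g)
for n,c,z,rad,zt in(("knob",(.665,-.062),.150,.03,.006),("bar",(.5725,-.058),.100,.065,.012)):
  k=(g["depth"]>0)&(abs(P[...,2]-z)<zt)&(np.hypot(P[...,0]-c[0],P[...,1]-c[1])<rad)
  if n=="bar":k&=abs(P[...,0]-c[0])<.015
  if k.sum()>10:print(n,k.sum(),cv2.minAreaRect(P[k][:,:2].astype(np.float32)*1000),P[k][:,2].max())
go(s,[.5725,-.058,.16],-1.618)
```

```text
[ 0.66684902 -0.06261918  0.18331235]
knob 951 ((664.3941650390625, -61.85789489746094), (11.59837532043457, 45.98884963989258), 7.319307804107666) 0.15539256911463772
bar 1868 ((575.4928588867188, -57.170692443847656), (115.61034393310547, 23.802696228027344), 89.97677612304688) 0.10611614256117954
t cm [-1.57  9.33  2.28] a [-0.005 -0.     0.165]
```

View pics/w3.png

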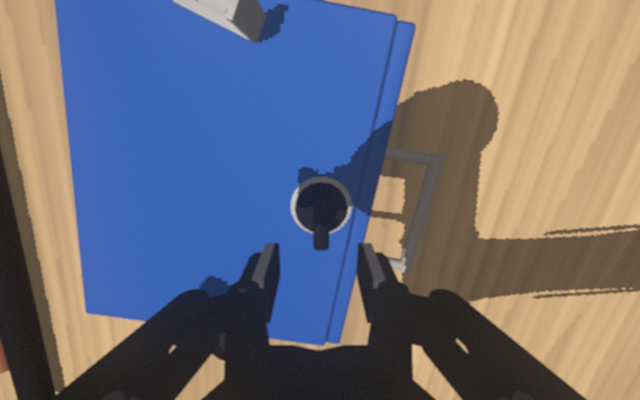

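The wrist view shows the knob bar turned crosswise at (320,215), measured at about 80° to the cabinet, and the handle at (425,205). Next is the handle.

>>> {"api": "carry_out", "payload": {"targets": [{"jaw": 0.5,"tx": -0.6,"ty": 3.5,"tz": 0,"ax": 0,"ay": 0,"az": 0.08},{"jaw": 0.5,"tx": -1.2,"ty": 7,"tz": 1,"ax": 0,"ay": 0,"az": 0.165},{"jaw": 0.5,"tx": -1.6,"ty": 9.4,"tz": 2.3,"ax": 0,"ay": 0,"az": 0.165},{"jaw": 0.5,"tx": -1.6,"ty": 9.4,"tz": 2.3,"ax": 0,"ay": 0,"az": 0.165},{"jaw": 0.5,"tx": -1.6,"ty": 9.4,"tz": 2.3,"ax": 0,"ay": 0,"az": 0.165}]}}

```text
time: 9.62
ee_pos: [0.5685, -0.0574, 0.1547]
tcp_rot: [3.138, -0.0, -1.617]
contact_force: [0.4, 0.3, 0.6]
width: 0.0427
finger_force: 0.0
```

Run:
```python
from h import *
from rig import arm
s=arm.read_state();print(s["ee_pos"]);go(s,[.5725,-.058,.06],-1.618)
f=arm.grab_frame("wrist")
T=f["T_tool_cam"];R=Ro.from_euler("xyz",s["tcp_rot"]).as_matrix()
g=dict(f);Rc=R@T[:3,:3];g["R"]=Rc.T;g["t"]=-Rc.T@(R@T[:3,3]+s["ee_pos"])
P=cloud(g)
k=(g["depth"]>0)&(abs(P[...,2]-.102)<.004)&(abs(P[...,0]-.5725)<.03)&(abs(P[...,1]+.058)<.045)
q=P[k];print(len(q),cv2.fitLine(q[:,:2].astype(np.float32),cv2.DIST_HUBER,0,.01,.01).ravel(),np.percentile(q[:,0],[5,50,95]))
```

```text
[ 0.56851516 -0.05744081  0.15474071]
t cm [ 0.04 -0.43  9.47] a [ 0.003 -0.     0.001]
1538 [ 0.04558278  0.99896055  0.57116646 -0.06058186] [0.56550108 0.57112345 0.57690254]
```

>>> {"api": "carry_out", "payload": {"targets": [{"jaw": 0.5,"tx": 0,"ty": -0.3,"tz": 2,"ax": 0,"ay": 0,"az": 0},{"jaw": 0.5,"tx": 0,"ty": -0.3,"tz": 4,"ax": 0,"ay": 0,"az": 0},{"jaw": 0.5,"tx": 0,"ty": -0.3,"tz": 5.5,"ax": 0,"ay": 0,"az": 0},{"jaw": 0.5,"tx": 0,"ty": -0.3,"tz": 7,"ax": 0,"ay": 0,"az": 0},{"jaw": 0.5,"tx": 0,"ty": -0.3,"tz": 8.2,"ax": 0,"ay": 0,"az": 0},{"jaw": 0.5,"tx": 0,"ty": -0.3,"tz": 9.3,"ax": 0,"ay": 0,"az": 0},{"jaw": 0.5,"tx": 0,"ty": -0.3,"tz": 9.3,"ax": 0,"ay": 0,"az": 0},{"jaw": 0.5,"tx": 0,"ty": -0.3,"tz": 9.3,"ax": 0,"ay": 0,"az": 0}]}}

```text
time: 10.33
ee_pos: [0.5735, -0.0577, 0.0637]
tcp_rot: [3.141, -0.0, -1.618]
contact_force: [-0.0, 0.9, 0.1]
width: 0.0425
finger_force: 0.0
```

>>> {"api": "carry_out", "payload": {"targets": [{"jaw": 0,"tx": 0,"ty": 0,"tz": 0,"ax": 0,"ay": 0,"az": 0},{"jaw": 0,"tx": 0,"ty": 0,"tz": 0,"ax": 0,"ay": 0,"az": 0},{"jaw": 0,"tx": 0,"ty": 0,"tz": 0,"ax": 0,"ay": 0,"az": 0},{"jaw": 0,"tx": 0,"ty": 0,"tz": 0,"ax": 0,"ay": 0,"az": 0},{"jaw": 0,"tx": 0,"ty": 0,"tz": 0,"ax": 0,"ay": 0,"az": 0},{"jaw": 0,"tx": 0,"ty": 0,"tz": 0,"ax": 0,"ay": 0,"az": 0}], "force": 40}}

```text
time: 10.83
ee_pos: [0.5719, -0.0576, 0.0654]
tcp_rot: [3.139, -0.0, -1.618]
contact_force: [-10.0, 2.7, 6.5]
width: 0.0103
finger_force: 39.3
```

Run:
```python
from h import *
from rig import arm
s=arm.read_state();print({k:np.round(v,3).tolist() for k,v in s.items()})
d=-0.12;go(s,s["ee_pos"]+d*np.array([np.cos(.047),-np.sin(.047),0]),s["tcp_rot"][2])
```

```text
{'time': 10.833, 'qpos': [0.248, 0.008, -0.212, -0.001, -1.353, -0.295], 'qvel': [0.0, -0.0, 0.0, -0.001, 0.0, -0.0], 'effort': [-0.697, -31.286, 34.359, 7.383, 2.987, 0.065], 'ee_pos': [0.572, -0.058, 0.065], 'tcp_rot': [3.139, -0.0, -1.618], 'contact_force': [-10.036, 2.744, 6.533], 'moment': [0.8, 3.268, -0.109], 'finger_force': 39.29, 'width': 0.01}
t cm [-0.   12.    0.03] a [ 0.003 -0.    -0.   ]
```

>>> {"api": "carry_out", "payload": {"targets": [{"jaw": 0,"tx": 0,"ty": 0.2,"tz": 0,"ax": 0,"ay": 0,"az": 0},{"jaw": 0,"tx": 0,"ty": 0.5,"tz": 0,"ax": 0,"ay": 0,"az": 0},{"jaw": 0,"tx": 0,"ty": 0.9,"tz": 0,"ax": 0,"ay": 0,"az": 0},{"jaw": 0,"tx": 0,"ty": 1.4,"tz": 0,"ax": 0,"ay": 0,"az": 0},{"jaw": 0,"tx": 0,"ty": 2.0,"tz": 0,"ax": 0,"ay": 0,"az": 0},{"jaw": 0,"tx": 0,"ty": 2.6,"tz": 0,"ax": 0,"ay": 0,"az": 0},{"jaw": 0,"tx": 0,"ty": 3.2,"tz": 0,"ax": 0,"ay": 0,"az": 0},{"jaw": 0,"tx": 0,"ty": 3.8,"tz": 0,"ax": 0,"ay": 0,"az": 0},{"jaw": 0,"tx": 0,"ty": 4.4,"tz": 0,"ax": 0,"ay": 0,"az": 0},{"jaw": 0,"tx": 0,"ty": 5.0,"tz": 0,"ax": 0,"ay": 0,"az": 0}]}}

```text
time: 11.67
ee_pos: [0.5237, -0.0551, 0.0653]
tcp_rot: [-3.139, 0.0, -1.618]
contact_force: [2.2, 0.7, 5.2]
width: 0.0104
finger_force: 39.6
```

>>> {"api": "carry_out", "payload": {"targets": [{"jaw": 0,"tx": 0,"ty": 0.6,"tz": 0,"ax": 0,"ay": 0,"az": 0},{"jaw": 0,"tx": 0,"ty": 1.2,"tz": 0,"ax": 0,"ay": 0,"az": 0},{"jaw": 0,"tx": 0,"ty": 1.8,"tz": 0,"ax": 0,"ay": 0,"az": 0},{"jaw": 0,"tx": 0,"ty": 2.4,"tz": 0,"ax": 0,"ay": 0,"az": 0},{"jaw": 0,"tx": 0,"ty": 3.0,"tz": 0,"ax": 0,"ay": 0,"az": 0},{"jaw": 0,"tx": 0,"ty": 3.6,"tz": 0,"ax": 0,"ay": 0,"az": 0},{"jaw": 0,"tx": 0,"ty": 4.2,"tz": 0,"ax": 0,"ay": 0,"az": 0},{"jaw": 0,"tx": 0,"ty": 4.8,"tz": 0,"ax": 0,"ay": 0,"az": 0},{"jaw": 0,"tx": 0,"ty": 5.2,"tz": 0,"ax": 0,"ay": 0,"az": 0},{"jaw": 0,"tx": 0,"ty": 5.5,"tz": 0,"ax": 0,"ay": 0,"az": 0}]}}

```text
time: 12.5
ee_pos: [0.4688, -0.0524, 0.0653]
tcp_rot: [-3.139, 0.001, -1.617]
contact_force: [2.1, 1.1, 5.3]
width: 0.0102
finger_force: 39.6
```

Moved 103 mm; going slowly to the stop.

>>> {"api": "carry_out", "payload": {"targets": [{"jaw": 0,"tx": 0,"ty": 0.3,"tz": 0,"ax": 0,"ay": 0,"az": 0},{"jaw": 0,"tx": 0,"ty": 0.6,"tz": 0,"ax": 0,"ay": 0,"az": 0},{"jaw": 0,"tx": 0,"ty": 0.8,"tz": 0,"ax": 0,"ay": 0,"az": 0},{"jaw": 0,"tx": 0,"ty": 1.0,"tz": 0,"ax": 0,"ay": 0,"az": 0},{"jaw": 0,"tx": 0,"ty": 1.2,"tz": 0,"ax": 0,"ay": 0,"az": 0},{"jaw": 0,"tx": 0,"ty": 1.4,"tz": 0,"ax": 0,"ay": 0,"az": 0},{"jaw": 0,"tx": 0,"ty": 1.55,"tz": 0,"ax": 0,"ay": 0,"az": 0},{"jaw": 0,"tx": 0,"ty": 1.7,"tz": 0,"ax": 0,"ay": 0,"az": 0},{"jaw": 0,"tx": 0,"ty": 1.8,"tz": 0,"ax": 0,"ay": 0,"az": 0},{"jaw": 0,"tx": 0,"ty": 1.8,"tz": 0,"ax": 0,"ay": 0,"az": 0}]}}

```text
time: 13.33
ee_pos: [0.4521, -0.0515, 0.0653]
tcp_rot: [-3.136, 0.001, -1.617]
contact_force: [8.6, -0.4, 2.3]
width: 0.0105
finger_force: 39.4
```

The force rose to 8.6 N at 120 mm of travel, so the drawer is at its stop. Releasing and rising.

>>> {"api": "carry_out", "payload": {"targets": [{"jaw": 0.45,"tx": 0,"ty": 0,"tz": 0,"ax": 0,"ay": 0,"az": 0},{"jaw": 0.45,"tx": 0,"ty": 0,"tz": 0,"ax": 0,"ay": 0,"az": 0},{"jaw": 0.45,"tx": 0,"ty": 0,"tz": 0,"ax": 0,"ay": 0,"az": 0},{"jaw": 0.45,"tx": 0,"ty": 0,"tz": 0,"ax": 0,"ay": 0,"az": 0},{"jaw": 0.45,"tx": 0,"ty": 0,"tz": -2,"ax": 0,"ay": 0,"az": 0},{"jaw": 0.45,"tx": 0,"ty": 0,"tz": -5,"ax": 0,"ay": 0,"az": 0},{"jaw": 0.45,"tx": 0,"ty": 0,"tz": -8,"ax": 0,"ay": 0,"az": 0},{"jaw": 0.45,"tx": 0,"ty": 0,"tz": -11,"ax": 0,"ay": 0,"az": 0},{"jaw": 0.45,"tx": 0,"ty": 0,"tz": -13,"ax": 0,"ay": 0,"az": 0},{"jaw": 0.45,"tx": 0,"ty": 0,"tz": -13,"ax": 0,"ay": 0,"az": 0}]}}

```text
time: 14.17
ee_pos: [0.452, -0.0521, 0.199]
tcp_rot: [-3.135, 0.001, -1.618]
contact_force: [-0.4, 0.1, -0.1]
width: 0.0383
finger_force: 0.0
```

Run:
```python
from h import *
from rig import arm
s=arm.read_state();f=arm.grab_frame("wrist");print(s["ee_pos"],s["contact_force"])
T=f["T_tool_cam"];R=Ro.from_euler("xyz",s["tcp_rot"]).as_matrix()
g=dict(f);Rc=R@T[:3,:3];g["R"]=Rc.T;g["t"]=-Rc.T@(R@T[:3,3]+s["ee_pos"])
P=cloud(g)
k=(g["depth"]>0)&(abs(P[...,2]-.102)<.004)&(abs(P[...,0]-.455)<.03)&(abs(P[...,1]+.055)<.045)
print("bar x",k.sum(),np.percentile(P[k][:,0],[5,50,95]))
b=arm.grab_frame("scene")
cv2.imwrite("pics/end.png",np.hstack([f["frame"][:,60:500],cv2.resize(b["frame"][130:330,190:370],(360,400))])[:,:,::-1])
```

```text
[ 0.45200355 -0.05207887  0.19897551] [-0.37575014  0.06907076 -0.09228003]
bar x 1166 [0.44547538 0.45124998 0.45731579]
```

View pics/end.png

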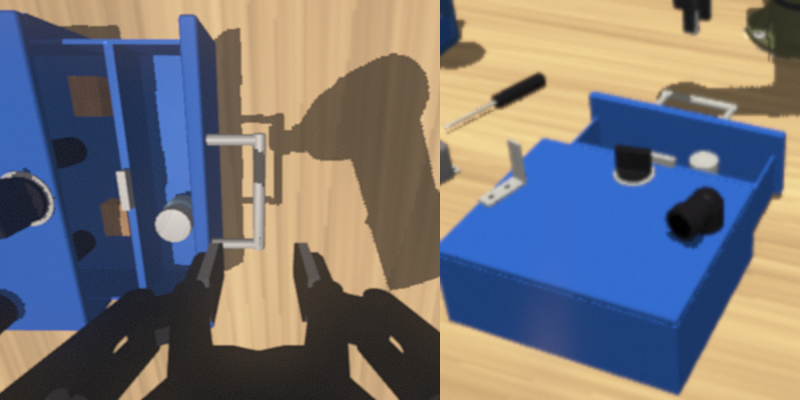

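The jar stands upright in the open drawer at (173,222). The handle bar is 120 mm out, the knob is crosswise, the brace and elbow are in place, and the gripper is clear.

```bash
python3 -c "
from rig import arm
print(arm.finish_job())"
```

```text
the job is handed in; nothing more can be done
None
```

The job is handed in: the knob was blocked anticlockwise, so I turned it clockwise to about 80°, then pulled the drawer 120 mm to its stop and let go; the last pictures show the jar standing and the brace and elbow in place, but no verdict came back.

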